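# Lock the push-and-turn cap on the solvent jar

## Robot

A 6-joint arm with a two-finger parallel gripper is mounted at the origin on the work surface. World frame = base frame: x ahead of the robot, y to its left, z up, the work surface at z = 0. Lengths are in mm, angles in degrees, forces in N, time in s.
With the tool pointing down it reaches from about 350 to 850 mm from the base axis. Payload 8.1 kg.
Tool frame: the origin (TCP) lies at the very end of the fingers, on their centre line; the grasp point (between the pads) lies 19 mm behind it; z points along the fingers, y is the direction in which the jaws open and shut (so a half turn about z gives the same grasp; the last joint's range is limited). The gripper opens to 85 mm and grips with 20 to 120 N. Pads are 22 mm wide; open, the fingers measure 114 mm over their backs; the gripper's body (76 mm by 85 mm) begins 54 mm behind the grasp point. The pads swing forward as they close: fully open they stand 13 mm farther back than shut.
Start: joints at [58.132, 7.471, 85.268, -0, 87.261, -4.893], TCP at [272.14, 534.738, 231.292] pointing down, gripper open.
Joint ranges: [-169.43, 169.43], [-51.17, 129.36], [1.28, 143.12], [-76.62, 256.62], [0, 156.53], [-152.29, 152.29]. Speed limits (degrees/s): [136.94, 136.94, 159.86, 180, 180, 180].

## Interface

Orientations are given as [roll, pitch, yaw] about the fixed x, y, z axes, in that order (R = Rz(yaw) Ry(pitch) Rx(roll)).
In Python, from bench import r gives the robot as it stands.
- The arm moves only by the shell command python3 -m crank 'ROWS' [OPENING] [FORCE]. ROWS is JSON, a list that holds one entry, the list of rows, each a list of 6 numbers: the shift along the tool's x, y, z in m, then the turn, a rotation vector about the tool's x, y, z in rad. A call has 1 to 10 rows; each row is the pose to reach, as a shift and turn from the pose measured when the call began, along the tool's axes at that moment; what a row does not reach only later rows make up. A row lasts 1/8 s, in which the tool goes at most 62.5 mm and 10.7 degrees, less where a joint would pass 70% of its speed; a pose out of reach is approached as far as the arm can. A call with a gripper value outside its range is refused whole. OPENING is the closure, from 0 (fully open) to 1 (shut), set as the call begins (- or left out, the last holds). The fingers move at their own pace and stop on an object; FORCE is the grip in N (left out, the last holds). Time passes only in rows, so rows that repeat a pose let the fingers close. It gives the time, the measured TCP pose, the force and the opening at its end, in the units of the state.
- r.sense(): the state, without advancing time (a new reading comes with each control period).
- r.snapshot(name): name is "scene" or "side" or "wrist"; returns (picture, depth): 420x560x3 uint8, blue, green, red; 420x560 float32, mm along the optical axis (not along the pixel's ray), 0 where there is no reading.
- r.get_calibration(name): a dict with "mtx" (3x3 intrinsics, pixels), "cam_to_world" (4x4, takes a point from camera to world coordinates). Camera axes: x right, y down, z forward; pixel columns grow to the right and rows downward; lengths in mm; the calibration is good to about 2 mm. A picture is of the moment at which its call begins: read the wrist's pose just before it. get_calibration takes no time and is no camera call; for the wrist camera it gives the pose at the moment of the call.
- r.hand_in(): hands the job in, once; it reports no verdict.
Trained networks look in the newest picture that a camera, given by its name, has taken for a name from the list of things; names that differ only in an ending like _2 or _b are one class to them, and where a whole thing is asked for, a point or a joint stands for the part that bears it (a point fixed in the world has none). Each returns a list of dicts, best first, with "conf" (0 to 1); they miss things now and then, are a little off and sometimes report something else, mostly with a low value. They report only what shows in the picture. A call takes as long as a camera call.
- r.look_for(thing, camera): "extent" ([left, top, right, bottom] in pixels, round what is visible of it).
- r.landmark_of(thing, camera): "pixel" ([column, row] in pixels: a listed point, or the origin of a listed thing).
The state is a dict: "time": time; "joint_pos": joint angles; "qd": joint speeds; "joint_efforts": joint torques, N m; "tool_pos": TCP position; "tcp_rot": TCP orientation; "ft_force": force on the tool from outside, world axes, zero at the start; "wrist_torque": the same for the moment, N m; "finger_gap": finger opening in mm.
Only numpy, scipy, OpenCV 4.12 (cv2) and the standard library are available. Lean on these libraries where they do the work, as an engineer would, in place of code of your own. Each camera call takes 0.05 s, during which the arm holds its last target.

## Task

The flux-cleaner jar on the mat has been left open: put its push-and-turn safety cap on and lock it. Set the cap over the mouth with its lugs in the gaps of the rim, press it down against its spring, turn it clockwise to the stop and let it spring up, so that it stays locked. The rim is thin glass, so press no harder than the spring needs, do not force the turn, and leave the other things on the mat where they are.

Things in the scene. Friction and masses are not known exactly. Their poses are not given: they have to be found in the camera images.
- cap: Loose white push-and-turn cap, lying open side down on the mat, 30 to 45 g. Skirt 53 mm outside, 46 mm inside; 24 mm tall. Four grip ribs, 9 mm wide, 21 mm tall, stand 4 mm out of the skirt on its own +x, +y, -x, -y; fingers fit between them. Origin: centre of the underside, z up
- cap_lug (a point): Middle of the cap's +x inner lug, 22 mm from the axis, 4 mm above the underside. There are four, one behind each rib: 8 mm wide, reaching in to 19 mm from the axis, from 2 to 6 mm above the underside
- cap_seal: Grey sprung seal disc inside the cap, 31 mm across. Origin: centre of its lower face, at rest 9 mm above the cap's underside. It lands on the jar rim, starts to give at 3 N, stiffens by 3 N per mm, gives 4 mm (15 N) to let the lugs pass the catches, and bottoms hard just after, at 4.2 mm (16 N). More than 21 N on it spoils it
- jar_rim (a point): Centre of the jar's mouth, level with the rim top. How far the cap's underside lies below it (as the jar then stands): 3.5 mm when cap lugs stand on top of rim lugs; 9 mm when they have dropped into the gaps and the disc lands; 13 mm (15 N) to pass the catches; 13.2 mm bottomed; 11 mm when sprung up and locked. The glass bears 40 N in all
- jar: Open amber glass jar, upright, 78 mm tall: square body 40 mm wide, round neck 36 mm across, its lip bevelled to 33 mm. It stands on a foam cushion and sinks some mm when pressed, but cannot turn. The cap goes on with its ribs midway between the rim lugs (45 degrees off the jar's x and y axes), then turns about 45 degrees clockwise seen from above, to the stops; locked, ribs stand over rim lugs. Origin: centre of the base
- jar_lug (a point): Middle of the jar's +x rim lug, 20 mm from the axis, 3 mm below the rim top. There are four, on the jar's +x, +y, -x, -y, out to 22 mm from the axis, 44 degrees wide with 46 degree gaps, 1.5 to 5 mm below the rim. Under each, at its counter-clockwise end, a catch 2 mm deep, 8 degrees wide; at its clockwise end a stop 5 mm deep. Pressed, the cap turns with about 0.1 N m up to the stop
- holder: Bottle holder, fast to the bench: round rubber suction foot 90 mm across, aluminium block 58 mm square and 46 mm tall, with a 41 mm square pocket in which the jar stands loosely on foam, its axes along the block's, its base 18 to 32 mm above the foot's underside. Origin: centre of the underside
- tweezers: Bystander: dark steel tweezers, 130 mm long, 5 mm thick, lying along its own x on the mat. Origin: middle of the underside
- board: Bystander: small green circuit board, 85 x 56 mm, 12 mm tall with its parts, lying on the mat. Origin: middle of the underside
- spool: Bystander: black solder spool standing on the mat, 56 mm across, 45 mm tall. Origin: centre of the underside

How it is judged:
By the outcome, as a careful person would: the job done as asked, in the order asked, and still so for the second after the job is handed in, with the robot touching nothing.
It also fails if it takes over 61 s, if anything falls off the work surface, if the arm or the gripper's body presses on something with over 40 N, if the wrist force passes 120 N, or if a joint passes its speed limit or range.

## Working session

There is one attempt and no reset: what is moved stays moved. The work goes in short steps, Python scripts to look and compute and a shell command to move; the robot and the scene stay as the last step left them, time stands still between calls to the robot, and variables do not carry over. Pictures are saved under pics/ and viewed, and the job is handed in when it is done.

```bash
ls; mkdir -p pics; cat > h.py <<'E'
import numpy as np,cv2,json
from bench import r
def snap(n,f):
    p,d=r.snapshot(n); cv2.imwrite('pics/'+f,p); return p,d
def world(cam,px,depth,cal=None):
    c=cal or r.get_calibration(cam); K=np.array(c['mtx']);T=np.array(c['cam_to_world'])
    v=np.array([(px[0]-K[0,2])/K[0,0],(px[1]-K[1,2])/K[1,1],1])*depth
    return T[:3,:3]@v+T[:3,3]
def atz(cam,px,z,cal=None):
    c=cal or r.get_calibration(cam); K=np.array(c['mtx']);T=np.array(c['cam_to_world'])
    v=T[:3,:3]@np.array([(px[0]-K[0,2])/K[0,0],(px[1]-K[1,2])/K[1,1],1]); o=T[:3,3]
    return o+v*(z-o[2])/v[2]
E
python3 - <<'E'
from h import *
print(r.sense())
for n in ['scene','side','wrist']:
    snap(n,n+'0.png'); c=r.get_calibration(n); print(n,np.round(c['mtx'],1).tolist(),np.round(c['cam_to_world'],3).tolist())
for n in ['scene','side']:
  for t in ['cap','cap_lug','jar','jar_rim','jar_lug','holder','tweezers','board','spool']:
    print(n,t,[(np.round(a['pixel'],1).tolist(),round(a['conf'],2)) for a in r.landmark_of(t,n)][:4])
E
```

```text
pics
{'time': 0.0, 'joint_pos': array([ 5.81324023e+01,  7.51590309e+00,  8.53315882e+01,  1.75242296e-03,
        8.72609536e+01, -4.89209473e+00]), 'qd': array([ 0.04428734, -0.0652395 ,  0.03052656, -0.04947126,  0.04392377,
        0.10822635]), 'joint_efforts': array([ 1.07485772e-03, -5.69374609e+01, -5.00556672e+01,  1.01190069e-04,
        1.42580748e-02, -3.42943952e-05]), 'tool_pos': array([271.82819345, 534.25975391, 230.21401546]), 'tcp_rot': array([-1.79892099e+02, -1.09919963e-02,  1.53024401e+02]), 'ft_force': array([-0.00641072,  0.13031239, -0.47545831]), 'wrist_torque': array([ 0.00574843, -0.00222599, -0.00992163]), 'finger_gap': 85.22585610363696}
scene [[522.5, 0.0, 286.8], [0.0, 522.5, 208.7], [0.0, 0.0, 1.0]] [[-0.745, 0.447, -0.494, 1163.318], [0.666, 0.514, -0.54, 604.725], [0.013, -0.732, -0.681, 885.412], [0.0, 0.0, 0.0, 1.0]]
side [[382.7, 0.0, 275.0], [0.0, 382.7, 211.2], [0.0, 0.0, 1.0]] [[1.0, -0.018, 0.014, 593.623], [-0.021, -0.538, 0.843, -723.981], [-0.007, -0.843, -0.538, 563.48], [0.0, 0.0, 0.0, 1.0]]
wrist [[363.1, 0.0, 276.9], [0.0, 363.1, 204.7
[... 206 characters left out ...]
 0.77), ([338.9, 256.9], 0.46)]
scene jar [([342.5, 251.8], 0.67)]
scene jar_rim []
scene jar_lug [([333.9, 228.8], 0.8)]
scene holder [([341.1, 255.6], 0.94)]
scene tweezers [([233.9, 269.9], 0.85), ([342.0, 227.9], 0.66)]
scene board [([401.9, 342.5], 0.89), ([274.2, 205.9], 0.43), ([267.6, 212.1], 0.4)]
scene spool [([219.7, 168.8], 0.94)]
side cap [([254.2, 280.4], 0.91)]
side cap_lug [([243.6, 276.9], 0.77)]
side jar [([246.1, 215.4], 0.73)]
side jar_rim [([246.9, 186.5], 0.83)]
side jar_lug [([251.1, 192.3], 0.61), ([272.0, 178.2], 0.38)]
side holder [([252.7, 220.3], 0.56)]
side tweezers [([331.2, 252.4], 0.58)]
side board []
side spool [([243.6, 372.0], 0.71), ([246.3, 184.1], 0.21)]
```

View pics/scene0.png

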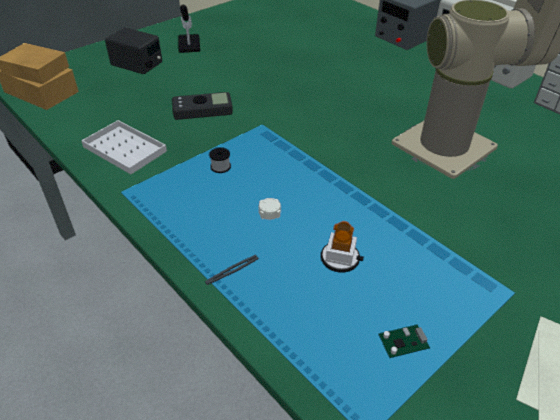

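View pics/side0.png

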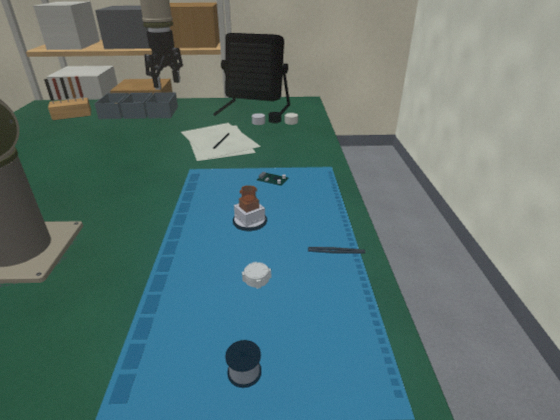

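View pics/wrist0.png

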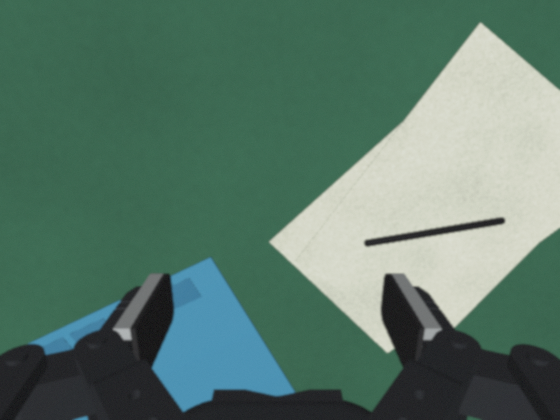

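```bash
python3 - <<'E'
from h import *
P={'cap':((268.2,210.8),(254.2,280.4),0),'spool':((219.7,168.8),(243.6,372),0),'holder':((341.1,255.6),(252.7,220.3),0),'tw':((233.9,269.9),(331.2,252.4),0)}
for k,(a,b,z) in P.items(): print(k,atz('scene',a,z).round(1),atz('side',b,z).round(1))
print('board',atz('scene',(401.9,342.5),0))
print(atz('scene',(342.5,251.8),25),atz('side',(246.1,215.4),25),atz('side',(246.9,186.5),103))
print('luG',atz('scene',(333.9,228.8),100),atz('scene',(276.1,205),4),atz('side',(243.6,276.9),4))
E
```

```text
cap [ 560.5 -121.2   -0. ] [ 557.8 -114.     0. ]
spool [ 552.1 -333.6    0. ] [ 545.7 -332.9    0. ]
holder [531.8 100.9   0. ] [548.1 116.3   0. ]
tw [740.8 -25.5   0. ] [735.5 -24.3   0. ]
board [606.80222136 337.66051165   0.        ]
[539.08309165 109.33653724  25.        ] [532.48136149 102.24838238  25.        ] [537.70481504 114.37429503 103.        ]
luG [559.53242381  94.81390681 100.        ] [ 534.70359919 -121.10584441    4.        ] [ 535.03728101 -106.78066044    4.        ]
```

The scene picture shows the cap at about (269,208), the jar in its holder at (342,250), the tweezers at (232,270), the board at (404,341) and the spool at (220,160). The side picture agrees with this. I'll look at the jar from above first, then at the cap.

```bash
python3 -m crank '[[[-0.43,-0.2615,-0.02,0,0,0.489],[-0.43,-0.2615,-0.02,0,0,0.489],[-0.43,-0.2615,-0.02,0,0,0.489],[-0.43,-0.2615,-0.02,0,0,0.489],[-0.43,-0.2615,-0.02,0,0,0.489],[-0.43,-0.2615,-0.02,0,0,0.489],[-0.43,-0.2615,-0.02,0,0,0.489],[-0.43,-0.2615,-0.02,0,0,0.489],[-0.43,-0.2615,-0.02,0,0,0.489],[-0.43,-0.2615,-0.02,0,0,0.489]]]' 0
python3 - <<'E'
from h import *
c=r.get_calibration('wrist'); p,d=snap('wrist','wj.png'); np.savez('wj.npz',p=p,d=d,K=c['mtx'],T=c['cam_to_world'])
s=r.sense(); print(s['time'],s['tool_pos'],s['tcp_rot'])
for t in ['jar','jar_rim','jar_lug','holder']:
    print(t,[(np.round(a['pixel'],1).tolist(),round(a['conf'],2)) for a in r.landmark_of(t,'wrist')][:5])
E
```

```text
time: 2.3
tool_pos: [536.7, 106.4, 251.2]
tcp_rot: [-180.0, -0.0, 124.9]
ft_force: [-0.3, 1.4, -0.3]
finger_gap: 85.5
2.35 [536.39798259 107.22027281 251.16121705] [-1.79992615e+02 -3.52304922e-02  1.25015187e+02]
jar [([277.9, 169.3], 0.57)]
jar_rim [([279.8, 190.7], 0.88)]
jar_lug [([280.9, 211.5], 0.61)]
holder [([276.8, 163.6], 0.63)]
```

View pics/wj.png

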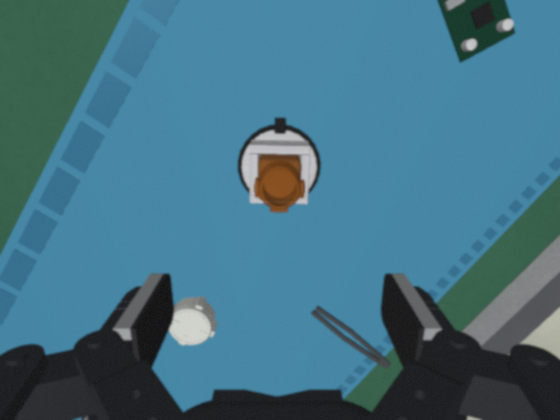

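```bash
python3 - <<'E'
from h import *
z=np.load('wj.npz'); p,d,K,T=z['p'],z['d'],z['K'],z['T']
cv2.imwrite('pics/wjz.png',cv2.resize(p[110:230,210:350],None,fx=5,fy=5,interpolation=cv2.INTER_CUBIC))
v,u=np.mgrid[:420,:560]
D=d.astype(float); c=np.stack([(u-K[0,2])/K[0,0]*D,(v-K[1,2])/K[1,1]*D,D],-1)
W=c@T[:3,:3].T+T[:3,3]
R=(slice(110,230),slice(210,350))
w=W[R].reshape(-1,3); w=w[d[R].ravel()>0]
h,e=np.histogram(w[:,2],bins=np.arange(-6,130,3)); print([(a,b) for a,b in zip(e[:-1].round(),h) if b])
np.save('wjw.npy',W)
for lo,hi in [(43,52)]:
    m=(W[...,2]>lo)&(W[...,2]<hi)&(u>200)&(u<350)&(v>110)&(v<230)
    q=W[m][:,:2].astype(np.float32); print(lo,hi,len(q),cv2.minAreaRect(q),np.median(W[m][:,2]))
E
```

```text
[(np.int64(0), np.int64(2772)), (np.int64(3), np.int64(8277)), (np.int64(6), np.int64(22)), (np.int64(9), np.int64(604)), (np.int64(12), np.int64(738)), (np.int64(15), np.int64(361)), (np.int64(18), np.int64(73)), (np.int64(21), np.int64(19)), (np.int64(24), np.int64(35)), (np.int64(27), np.int64(26)), (np.int64(30), np.int64(29)), (np.int64(33), np.int64(25)), (np.int64(36), np.int64(27)), (np.int64(39), np.int64(38)), (np.int64(42), np.int64(29)), (np.int64(45), np.int64(104)), (np.int64(48), np.int64(1171)), (np.int64(51), np.int64(54)), (np.int64(54), np.int64(17)), (np.int64(57), np.int64(24)), (np.int64(60), np.int64(28)), (np.int64(63), np.int64(20)), (np.int64(66), np.int64(51)), (np.int64(69), np.int64(127)), (np.int64(72), np.int64(282)), (np.int64(75), np.int64(544)), (np.int64(78), np.int64(62)), (np.int64(81), np.int64(49)), (np.int64(84), np.int64(51)), (np.int64(87), np.int64(49)), (np.int64(90), np.int64(49)), (np.int64(93), np.int64(78)), (np.int64(96), np.int64(188)), (np.int64(99), np.int64(606)), (np.int64(102), np.int64(97))]
43 52 1328 ((539.111572265625, 104.18539428710938), (57.85023498535156, 58.31290817260742), 33.56064224243164) 49.41021339459925
```

View pics/wjz.png

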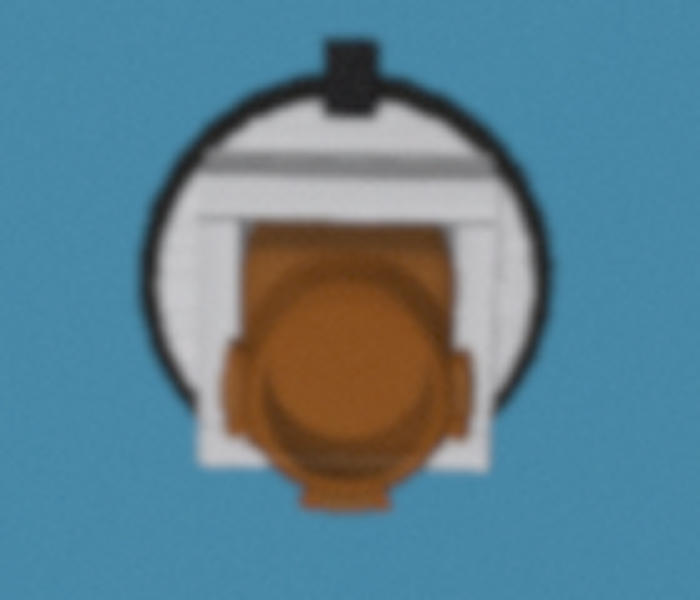

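```bash
python3 - <<'E'
from h import *
from scipy.optimize import least_squares
z=np.load('wj.npz'); p,d,K,T=z['p'],z['d'],z['K'],z['T'];W=np.load('wjw.npy')
cal={'mtx':K,'cam_to_world':T}
m=(W[...,2]>96)&(W[...,2]<110); m[:110]=0;m[230:]=0;m[:,:210]=0;m[:,350:]=0
q=W[m]; print(len(q),np.percentile(q[:,2],[5,50,90,99]),q.mean(0),cv2.minEnclosingCircle(q[:,:2].astype(np.float32)))
ys,xs=np.nonzero(m);print(xs.min(),xs.max(),ys.min(),ys.max())
z2=np.median(q[:,2])
for px in [(279.8,190.7),(279.6,189)]: print(atz('wrist',px,98,cal),atz('wrist',px,101,cal))
# mat depth bias near
mm=(abs(W[...,2])<8); mm[:60]=0; mm[260:]=0; print('mat',np.median(W[100:230,150:220][mm[100:230,150:220]][:,2]))
print(np.array2string((d[165:215:3,250:312:3]).round().astype(int),max_line_width=200))
E
```

```text
891 [ 97.21250171 100.45524491 102.0432598  102.88633324] [538.32672486 105.14939745 100.24046305] ((539.1404418945312, 104.08843994140625), 22.113880157470703)
254 304 163 212
[541.10111535 102.7671467   98.        ] [540.58863696 103.45523167 101.        ]
[540.10170752 103.8948281   98.        ] [539.59934321 104.57150085 101.        ]
mat 3.4800557539863917
[[351 350 350 326 327 326 321 302 300 301 299 299 301 300 326 326 327 351 350 350 387]
 [351 352 352 329 326 322 312 300 301 298 300 300 298 310 320 328 328 351 351 351 389]
 [352 352 352 329 322 307 301 300 299 300 299 301 299 300 306 321 328 351 351 352 388]
 [352 354 353 326 310 302 300 300 327 326 326 328 299 299 300 307 326 352 354 353 388]
 [353 355 311 324 302 300 329 328 328 327 328 327 327 327 300 302 324 353 354 354 389]
 [354 355 304 304 300 329 328 328 329 328 328 329 329 328 327 301 304 306 355 354 391]
 [356 357 303 303 302 329 329 331 329 329 329 330 329 329 329 302 304 304 308 357 393]
 [357 357 304 305 314 331 329 330 331 329 329 330 329 330 330 319 303 305 307 357 396]
 [359 359 306 305 312 330 331 331 331 330 331 333 331 331 331 316 304 305 309 358 396]
 [358 358 306 305 308 325 332 333 331 332 332 332 333 333 326 311 303 307 309 359 407]
 [360 360 308 307 305 317 326 332 332 333 334 331 332 327 317 306 305 308 361 361 409]
 [362 361 361 338 307 310 319 325 329 329 330 328 325 318 311 307 338 361 362 362 410]
 [362 362 362 362 309 307 311 317 320 321 322 321 316 311 307 307 363 362 363 409 410]
 [412 410 411 410 411 310 307 308 311 314 313 312 309 308 310 412 411 410 412 411 411]
 [412 412 412 411 413 413 411 309 308 308 309 309 309 412 411 411 412 412 413 412 411]
 [413 411 413 415 414 412 414 312 311 313 311 312 311 413 416 414 413 414 414 414 413]
 [415 414 415 416 416 415 413 415 415 414   0 415 415 415 414 413 415 416 415 414 414]]
```

The jar is centred at pixel (279,190) in the wrist view. Its lugs line up with the image axes, so its yaw is about 34° mod 90, and its axis lies near (539,104). Next I'll look at the cap.

```bash
python3 -m crank '[[[-0.196,-0.11,0.05,0,0,0.0175],[-0.196,-0.11,0.05,0,0,0.0175],[-0.196,-0.11,0.05,0,0,0.0175],[-0.196,-0.11,0.05,0,0,0.0175],[-0.196,-0.11,0.05,0,0,0.0175],[-0.196,-0.11,0.05,0,0,0.0175]]]' 0
python3 - <<'E'
from h import *
c=r.get_calibration('wrist'); p,d=snap('wrist','wc.png'); K,T=np.array(c['mtx']),np.array(c['cam_to_world']);np.savez('wc.npz',p=p,d=d,K=K,T=T)
s=r.sense(); print(s['time'],s['tool_pos'],s['tcp_rot'])
for t in ['cap','cap_lug']:
    print(t,[(np.round(a['pixel'],1).tolist(),round(a['conf'],2)) for a in r.landmark_of(t,'wrist')][:5])
v,u=np.mgrid[:420,:560]
D=d.astype(float); c=np.stack([(u-K[0,2])/K[0,0]*D,(v-K[1,2])/K[1,1]*D,D],-1)
W=c@T[:3,:3].T+T[:3,3]; np.save('wcw.npy',W)
m=(W[...,2]>15)&(W[...,2]<40)&(v<260)&(np.hypot(W[...,0]-559,W[...,1]+117)<60)
ys,xs=np.nonzero(m);print(xs.min(),xs.max(),ys.min(),ys.max())
q=W[m]; print(np.percentile(q[:,2],[5,50,95]),cv2.minEnclosingCircle(q[:,:2].astype(np.float32)))
m2=m&(W[...,2]>25); print(cv2.minEnclosingCircle(W[m2][:,:2].astype(np.float32)))
cv2.imwrite('pics/wcz.png',cv2.resize(p[max(ys.min()-20,0):ys.max()+20,xs.min()-20:xs.max()+20],None,fx=5,fy=5,interpolation=cv2.INTER_CUBIC))
print('mat',np.median(W[120:260,120:200][...,2]))
E
```

```text
time: 3.3
tool_pos: [559.1, -114.6, 201.5]
tcp_rot: [180.0, -0.0, 124.2]
ft_force: [0.2, 0.3, 0.3]
finger_gap: 85.2
3.35 [ 559.28469017 -114.24740648  201.73095799] [ 1.79957465e+02 -4.31120049e-03  1.24204743e+02]
cap [([277.7, 174.7], 0.94)]
cap_lug [([257.7, 166.7], 0.71)]
248 311 145 208
[23.8934516  27.43184098 28.75978329] ((561.3292236328125, -114.20941162109375), 30.684024810791016)
((560.898193359375, -113.87858581542969), 30.159278869628906)
mat 3.4653987779039994
```

View pics/wcz.png

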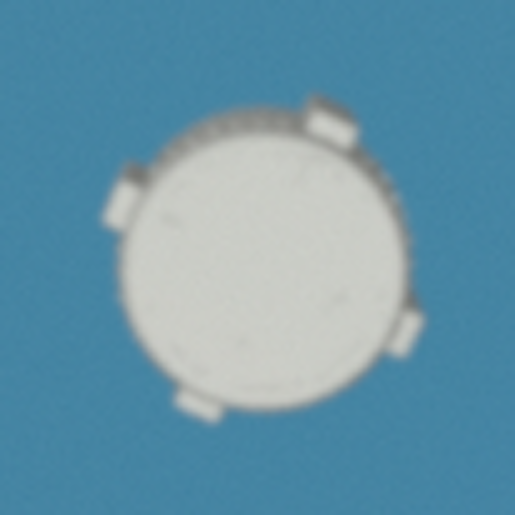

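The cap lies upright, with its ribs about 25° off the image axes, so they sit at about 9° mod 90 in the world. The jaws should therefore be at yaw 144. I'll turn, go lower and look again from the grasp yaw so the camera bias cancels.

```bash
python3 -m crank '[[[-0.001,0.0015,0.028,0,0,-0.17],[-0.001,0.0015,0.028,0,0,-0.349],[-0.001,0.0015,0.028,0,0,-0.349],[-0.001,0.0015,0.028,0,0,-0.349]]]' 0 40
cat > capm.py <<'E'
from h import *
import sys
def run(f,zlo,zhi,c0):
    s=r.sense(); c=r.get_calibration('wrist'); p,d=snap('wrist',f); K,T=np.array(c['mtx']),np.array(c['cam_to_world'])
    print(s['time'],s['tool_pos'],s['tcp_rot'])
    v,u=np.mgrid[:420,:560]
    D=d.astype(float); cc=np.stack([(u-K[0,2])/K[0,0]*D,(v-K[1,2])/K[1,1]*D,D],-1)
    W=cc@T[:3,:3].T+T[:3,3]
    m=(W[...,2]>zlo)&(W[...,2]<zhi)&(np.hypot(W[...,0]-c0[0],W[...,1]-c0[1])<45)
    ys,xs=np.nonzero(m);y0,x0=max(ys.min()-15,0),max(xs.min()-15,0);print('crop',x0,y0)
    cv2.imwrite('pics/z'+f,cv2.resize(p[y0:ys.max()+15,x0:xs.max()+15],None,fx=5,fy=5,interpolation=cv2.INTER_CUBIC))
    q=W[m];print(len(q),np.percentile(q[:,2],[5,50,95]),cv2.minEnclosingCircle(q[:,:2].astype(np.float32)))
    return s,p,d,K,T,W
if __name__=='__main__':
    s,p,d,K,T,W=run('wc2.png',20,40,(561,-114)); np.savez('wc2.npz',p=p,d=d,K=K,T=T)
    for t in ['cap','cap_lug']:
        print(t,[(np.round(a['pixel'],1).tolist(),round(a['conf'],2)) for a in r.landmark_of(t,'wrist')][:5])
E
python3 capm.py
```

```text
time: 3.95
tool_pos: [561.7, -113.6, 174.6]
tcp_rot: [179.9, 0.1, 144.1]
ft_force: [0.6, 0.4, 0.3]
finger_gap: 85.4
3.95 [ 561.66262845 -113.63540133  174.62928273] [1.79938661e+02 9.88393029e-02 1.44059102e+02]
crop 230 138
3324 [24.4377544  27.49825575 28.80447985] ((561.4683837890625, -114.30950927734375), 30.644380569458008)
cap [([280.5, 181.1], 0.93)]
cap_lug [([259.4, 162.3], 0.98)]
```

View pics/zwc2.png

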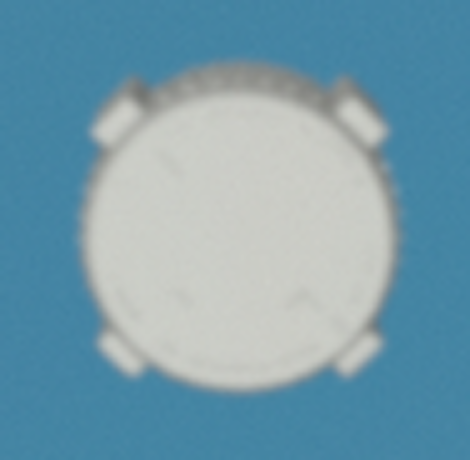

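Seen from yaw 144, the ribs lie symmetrically on the diagonals at crop pixels (116,120), (361,118), (122,352) and (357,352). The jaw path between them is clear. I'll go down with the jaws partly closed.

```bash
python3 -m crank '[[[-0.0002,-0.0007,0.05,0,0,0],[-0.0002,-0.0007,0.1,0,0,0],[-0.0002,-0.0007,0.145,0,0,0],[-0.0002,-0.0007,0.145,0,0,0]]]' 0.25 40
python3 - <<'E'
from h import *
s=r.sense();print(s['tool_pos'],s['finger_gap'],s['ft_force'])
p,d=snap('wrist','wd.png')
E
```

```text
time: 4.6
tool_pos: [557.8, -113.7, 25.4]
tcp_rot: [-179.9, -0.4, 144.1]
ft_force: [-0.9, -0.3, -0.5]
finger_gap: 64.0
[ 557.82583305 -113.67391659   25.41375284] 64.03216177843214 [-0.94986301 -0.28242113 -0.51259807]
```

View pics/wd.png

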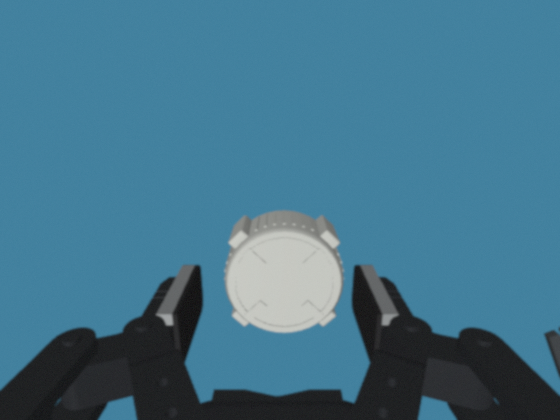

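```bash
python3 -m crank '[[[0,0,0,0,0,0]]]' 
python3 - <<'E'
from h import *
s=r.sense();print(s['tool_pos'],s['tcp_rot'],s['joint_pos'],s['qd'])
E
```

```text
time: 4.78
tool_pos: [562.3, -115.0, 31.4]
tcp_rot: [179.9, 0.1, 144.1]
ft_force: [-0.2, -0.4, 0.3]
finger_gap: 64.3
[ 562.25871664 -114.98722989   31.38616636] [1.79934911e+02 1.12866598e-01 1.44057751e+02] [-1.66920535e+01  1.40305764e+01  9.98074802e+01  2.65255254e-02
  6.60339302e+01 -7.07606156e+01] [ 0.05883297  0.01798354 -0.09552572 -0.03218696  0.67260237  0.32347356]
```

```bash
python3 -m crank '[[[0.001,0,0.008,0,0,0],[0.001,0,0.016,0,0,0],[0.001,0,0.016,0,0,0],[0.001,0,0.016,0,0,0]]]' 
python3 -m crank '[[[0,0,0,0,0,0]]]' 
```

```text
time: 5.28
tool_pos: [561.4, -114.4, 15.3]
tcp_rot: [179.9, 0.1, 144.1]
ft_force: [-0.0, 0.1, -0.0]
finger_gap: 63.7
time: 5.4
tool_pos: [561.6, -114.4, 15.5]
tcp_rot: [179.9, 0.1, 144.1]
ft_force: [0.0, -0.3, -0.2]
finger_gap: 64.2
```

Settled accurately. I'll go down a little more and watch the force.

```bash
python3 -m crank '[[[0,0,0.004,0,0,0],[0,0,0.008,0,0,0],[0,0,0.008,0,0,0]]]' 
python3 - <<'E'
from h import *
snap('wrist','we.png')
snap('side','se.png')
E
```

```text
time: 5.78
tool_pos: [561.0, -114.3, 6.8]
tcp_rot: [180.0, 0.1, 144.1]
ft_force: [-0.2, 0.7, 0.7]
finger_gap: 64.2
```

View pics/we.png

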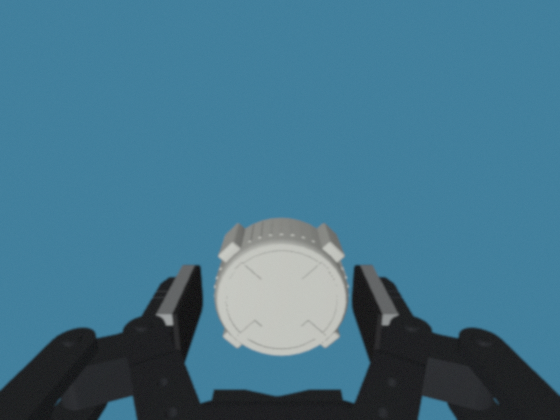

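```bash
python3 -m crank '[[[0,0,0,0,0,0],[0,0,0,0,0,0],[0,0,0,0,0,0],[0,0,0,0,0,0],[0,0,0,0,0,0]]]' 1 60
python3 - <<'E'
from h import *
snap('wrist','wf.png')
E
```

```text
time: 6.5
tool_pos: [562.0, -114.5, 8.2]
tcp_rot: [179.9, 0.2, 144.1]
ft_force: [-1.6, 0.1, 4.7]
finger_gap: 51.3
```

View pics/wf.png

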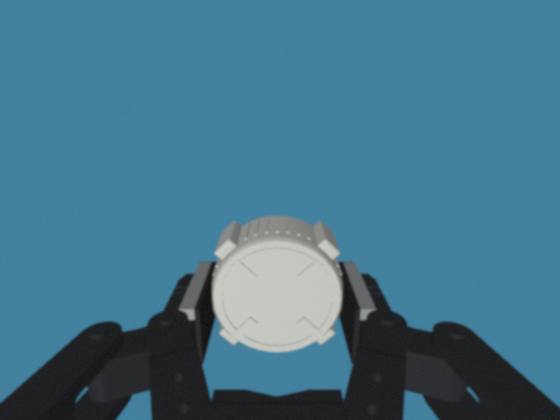

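The cap is gripped between its ribs and centred in the jaws at pixel (278,293). I'll lift it and carry it above the jar, turning to the fit yaw of 124.

```bash
python3 -m crank '[[[0,0,-0.03,0,0,0],[0,0,-0.08,0,0,0],[0,0,-0.13,0,0,0],[0.035,0.04,-0.15,0,0,0.1],[0.07,0.08,-0.15,0,0,0.2],[0.11,0.125,-0.15,0,0,0.3],[0.147,0.164,-0.15,0,0,0.349],[0.147,0.164,-0.15,0,0,0.349],[0.147,0.164,-0.15,0,0,0.349],[0.147,0.164,-0.15,0,0,0.349]]]'
python3 - <<'E'
from h import *
s=r.sense();print(s['tool_pos'],s['tcp_rot'],s['ft_force'],s['finger_gap'],s['wrist_torque'])
c=r.get_calibration('wrist');p,d=snap('wrist','wg.png');np.savez('wg.npz',p=p,d=d,K=c['mtx'],T=c['cam_to_world'],t=s['tool_pos'])
snap('side','sg.png');p,d=snap('scene','cg.png')
E
```

```text
time: 7.8
tool_pos: [539.1, 103.3, 157.9]
tcp_rot: [179.9, 0.1, 124.0]
ft_force: [-0.3, -0.3, -0.1]
finger_gap: 51.0
[539.06564474 103.27899799 157.9204027 ] [1.79882784e+02 1.38196617e-01 1.23989646e+02] [-0.25474687 -0.29592494 -0.06880535] 51.02097373338064 [-9.16994102e-03 -1.12818123e-05  3.68812271e-02]
```

View pics/wg.png

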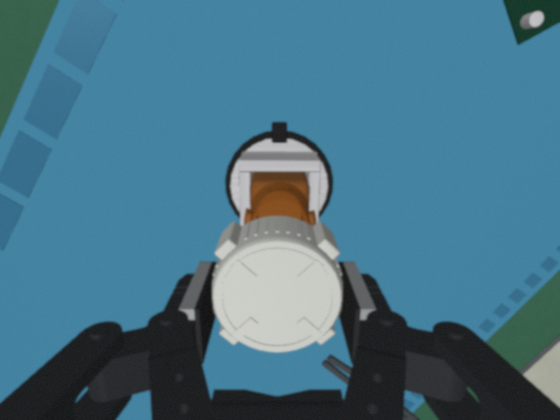

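View pics/sg.png

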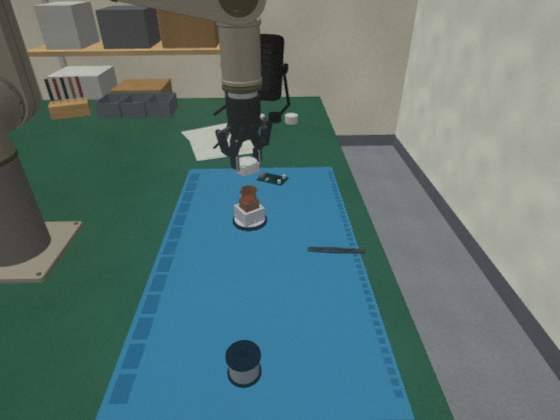

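View pics/cg.png

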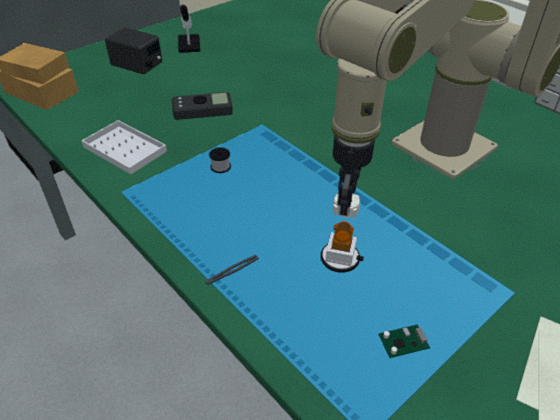

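```bash
cat > cmp.py <<'E'
from h import *
def W_of(z):
    d,K,T=z['d'].astype(float),z['K'],z['T'];v,u=np.mgrid[:420,:560]
    c=np.stack([(u-K[0,2])/K[0,0]*d,(v-K[1,2])/K[1,1]*d,d],-1); return c@T[:3,:3].T+T[:3,3],u,v
if __name__=='__main__':
  z=np.load('wg.npz');W,u,v=W_of(z);t=z['t']
  box=(u>205)&(u<350)&(v>205)&(v<355)
  h,e=np.histogram(W[box][:,2]-t[2],bins=np.arange(-30,60,2));print([(a,b) for a,b in zip(e[:-1],h) if b>30])
  m=box&(W[...,2]-t[2]>5)&(W[...,2]-t[2]<40)
  # top face: bright pixels
  g=z['p'].min(-1); m=m&(g>165)
  m=cv2.morphologyEx(m.astype(np.uint8),cv2.MORPH_OPEN,np.ones((3,3)))>0
  ys,xs=np.nonzero(m);print(xs.min(),xs.max(),ys.min(),ys.max())
  q=W[m];top=np.percentile(q[:,2],60);print('top-tcp',top-t[2])
  # project contour on plane z=top and fit circle
  mm=m&(abs(W[...,2]-top)<3)
  cs,_=cv2.findContours(mm.astype(np.uint8),cv2.RETR_EXTERNAL,cv2.CHAIN_APPROX_NONE);c=max(cs,key=cv2.contourArea)[:,0]
  P=np.array([atz('wrist',x,top,{'mtx':z['K'],'cam_to_world':z['T']})[:2] for x in c.astype(float)])
  (cx,cy),rad=cv2.minEnclosingCircle(P.astype(np.float32)); print('enc',cx-t[0],cy-t[1],rad)
  from scipy.optimize import least_squares
  f=least_squares(lambda a:np.hypot(P[:,0]-a[0],P[:,1]-a[1])-a[2],[cx,cy,26],loss='soft_l1',f_scale=.5).x;print('fit',f[0]-t[0],f[1]-t[1],f[2])
  y=np.deg2rad(124);dx=f[:2]-t[:2];print('tool x,y',dx@[np.cos(y),np.sin(y)],dx@[np.sin(y),-np.cos(y)])
  m=(abs(W[...,2]-49.4)<4)&(v>110)&(v<240)&(u>220)&(u<340)
  print('block',cv2.minAreaRect(W[m][:,:2].astype(np.float32)))
  print('mat',np.median(W[60:120,120:400][...,2]))
E
python3 cmp.py
```

```text
[(np.int64(-4), np.int64(132)), (np.int64(-2), np.int64(174)), (np.int64(0), np.int64(188)), (np.int64(2), np.int64(181)), (np.int64(4), np.int64(203)), (np.int64(6), np.int64(215)), (np.int64(8), np.int64(272)), (np.int64(10), np.int64(285)), (np.int64(12), np.int64(311)), (np.int64(14), np.int64(593)), (np.int64(16), np.int64(1102)), (np.int64(18), np.int64(9792)), (np.int64(20), np.int64(2098)), (np.int64(22), np.int64(127)), (np.int64(24), np.int64(125)), (np.int64(26), np.int64(134)), (np.int64(28), np.int64(111)), (np.int64(30), np.int64(110)), (np.int64(32), np.int64(76)), (np.int64(34), np.int64(46))]
213 340 240 351
top-tcp 19.566603859171607
enc -0.23452902176052248 -2.1712404220670294 26.76876449584961
fit -1.0289871074211305 -0.834338628181456 24.98993217139265
tool x,y -0.11629578276367075 -1.319625213697436
block ((536.6061401367188, 107.8779067993164), (58.082862854003906, 49.309566497802734), 34.170536041259766)
mat 3.587446692784198
```

```bash
python3 - <<'E'
from h import *
z=np.load('wg.npz');p=z['p']
cv2.imwrite('pics/wgz.png',cv2.resize(p[120:260,200:355],None,fx=5,fy=5,interpolation=cv2.INTER_CUBIC))
from scipy.spatial.transform import Rotation as Ro
for f in ['wj','wc2','wg']:
    z=np.load(f+'.npz');T=z['T'];print(f,T[:3,3].round(2))
E
```

```text
wj [490.46 170.76 394.44]
wc2 [496.03 -67.91 317.74]
wg [493.38 168.57 300.96]
```

View pics/wgz.png

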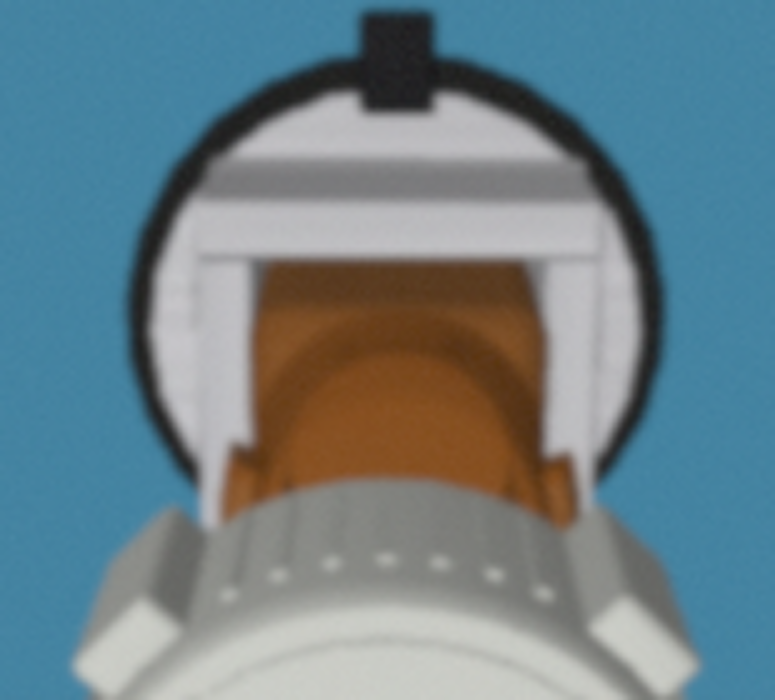

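```bash
python3 - <<'E'
from h import *
z=np.load('wg.npz');cal={'mtx':z['K'],'cam_to_world':z['T']};t=z['t']
y=np.deg2rad(124);ax=np.array([np.cos(y),np.sin(y)]);ay=np.array([np.sin(y),-np.cos(y)])
print('tcp',t[:2]@ax,t[:2]@ay)
for px in [(225.6,250),(329,250),(229,336),(324,336)]:
    w=atz('wrist',px,t[2]+16.5,cal)[:2]-t[:2];print('rib',w@ax,w@ay)
cv2.imwrite('pics/wgz2.png',cv2.resize(z['p'][225:360,205:350],None,fx=5,fy=5,interpolation=cv2.INTER_CUBIC))
for px in [(244.6,213),(315.2,213),(279.9,213)]:
    w=atz('wrist',px,98,cal)[:2];print('lug',w@ax,w@ay)
E
```

```text
tcp -215.81951325606033 504.6585563205457
rib 19.506926602286597 -20.688004810378686
rib 19.463908182095278 18.9083627397808
rib -19.888481920241635 -21.016031425004698
rib -19.962965034481 18.604325709571814
lug -208.54649082218438 484.63810620040897
lug -208.57931703967475 526.5285808534869
lug -208.5628996156792 505.5778367125451
```

View pics/wgz2.png

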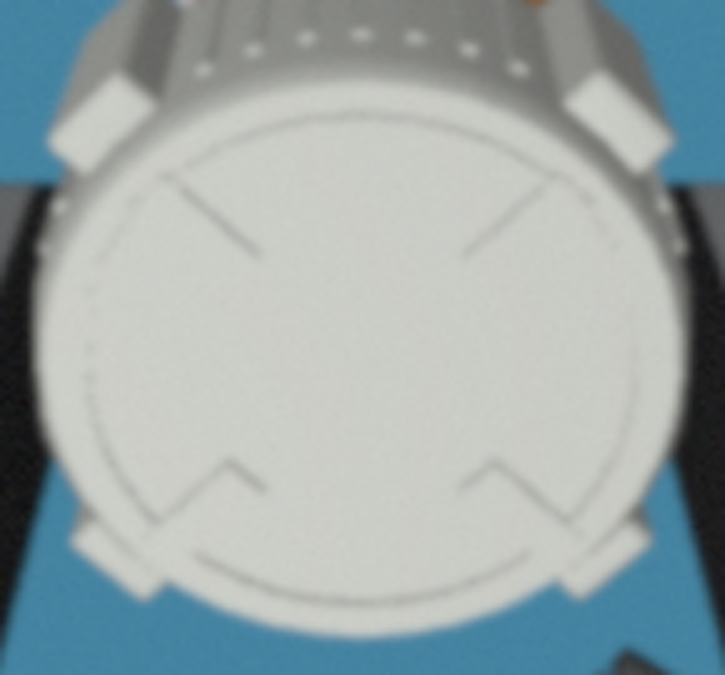

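```bash
python3 -m crank '[[[0.0009,0.0018,0.02,0,0,0],[0.0009,0.0018,0.045,0,0,0],[0.0009,0.0018,0.045,0,0,0],[0.0009,0.0018,0.045,0,0,0]]]'
python3 -m crank '[[[0,0,0,0,0,0]]]'
python3 - <<'E'
from h import *
s=r.sense();print(s['tool_pos'],s['tcp_rot'],s['ft_force'],s['finger_gap'],s['wrist_torque'])
y=np.deg2rad(124);t=s['tool_pos'];print(t[:2]@[np.cos(y),np.sin(y)],t[:2]@[np.sin(y),-np.cos(y)])
p,d=snap('side','sh.png');cv2.imwrite('pics/shz.png',cv2.resize(p[120:250,190:320],None,fx=4.5,fy=4.5,interpolation=cv2.INTER_CUBIC))
p,d=snap('scene','ch.png');cv2.imwrite('pics/chz.png',cv2.resize(p[170:290,285:405],None,fx=4.5,fy=4.5,interpolation=cv2.INTER_CUBIC))
E
```

```text
time: 8.45
tool_pos: [540.1, 105.0, 112.9]
tcp_rot: [179.9, 0.1, 123.9]
ft_force: [0.3, 0.1, -0.3]
finger_gap: 51.2
time: 8.57
tool_pos: [540.9, 105.1, 114.0]
tcp_rot: [179.8, 0.2, 123.9]
ft_force: [0.4, 0.2, 0.3]
finger_gap: 51.2
[540.93688436 105.08200874 113.95712869] [1.79809241e+02 1.60114857e-01 1.23948073e+02] [0.44569134 0.20198835 0.32067265] 51.19884154198291 [-0.02240287 -0.00619471 -0.02521807]
-215.37113351347296 507.2181150905891
```

View pics/shz.png

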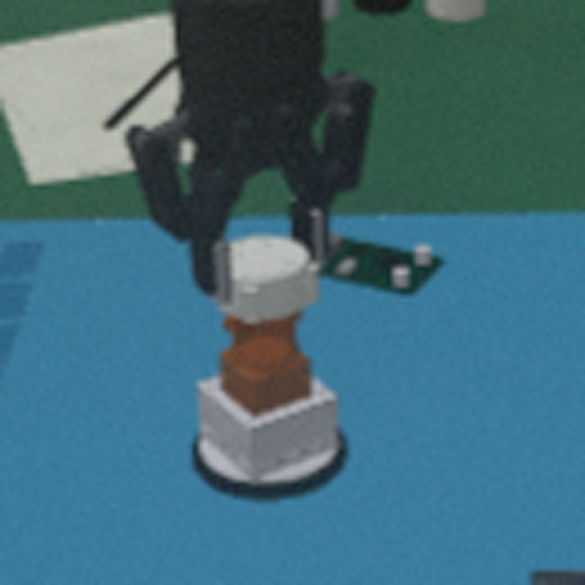

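View pics/chz.png

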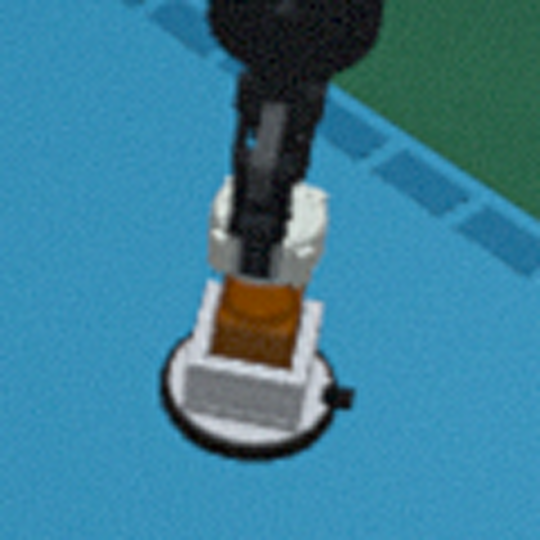

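```bash
cat > avg.py <<'E'
from h import *
import sys
def avg(n=6):
    A=[]
    for i in range(n):
        r.snapshot('side'); s=r.sense(); A.append(np.r_[s['tool_pos'],s['ft_force'],s['wrist_torque'],s['tcp_rot'][2],s['finger_gap'],s['tcp_rot'][0]%360-180,s['tcp_rot'][1]])
    return np.array(A),s['time']
if __name__=='__main__':
    A,t=avg(int(sys.argv[1]) if len(sys.argv)>1 else 6); m=A.mean(0);y=np.deg2rad(124)
    print('t',round(t,2),'pos',m[:3].round(2),'sd',A.std(0)[:3].round(2),'F',m[3:6].round(2),'M',m[6:9].round(3),'yaw,gap,tilt',m[9:].round(2))
    print('tool-x/y',(m[:2]@[np.cos(y),np.sin(y)]).round(2),(m[:2]@[np.sin(y),-np.cos(y)]).round(2),'F xy tool',(m[3:5]@[np.cos(y),np.sin(y)]).round(2),(m[3:5]@[np.sin(y),-np.cos(y)]).round(2))
E
python3 avg.py 10
```

```text
t 9.18 pos [540.32 105.07 113.19] sd [0.21 0.02 0.3 ] F [ 0.04  0.24 -0.21] M [-0.004  0.014  0.013] yaw,gap,tilt [123.95  51.27  -0.13   0.13]
tool-x/y -215.04 506.7 F xy tool 0.18 0.17
```

```bash
python3 -m crank '[[[0,0,0.003,0,0,0],[0,0,0.006,0,0,0],[0,0,0.008,0,0,0],[0,0,0.008,0,0,0]]]'; python3 avg.py 5
```

```text
time: 9.68
tool_pos: [539.9, 105.0, 104.5]
tcp_rot: [179.9, 0.1, 124.0]
ft_force: [-0.0, 0.5, -0.2]
finger_gap: 51.4
t 9.93 pos [540.16 105.03 104.89] sd [0.09 0.01 0.12] F [ 0.3   0.05 -0.18] M [ 0.007 -0.01  -0.   ] yaw,gap,tilt [ 1.2395e+02  5.1260e+01 -1.0000e-01  1.1000e-01]
tool-x/y -214.98 506.55 F xy tool -0.13 0.27
```

```bash
python3 - <<'E'
from h import *
s=r.sense();c=r.get_calibration('wrist');p,d=snap('wrist','wi.png');np.savez('wi.npz',p=p,d=d,K=c['mtx'],T=c['cam_to_world'],t=s['tool_pos'])
cv2.imwrite('pics/wiz.png',cv2.resize(p[120:260,200:355],None,fx=5,fy=5,interpolation=cv2.INTER_CUBIC))
E
```

```text
(no output)
```

View pics/wiz.png

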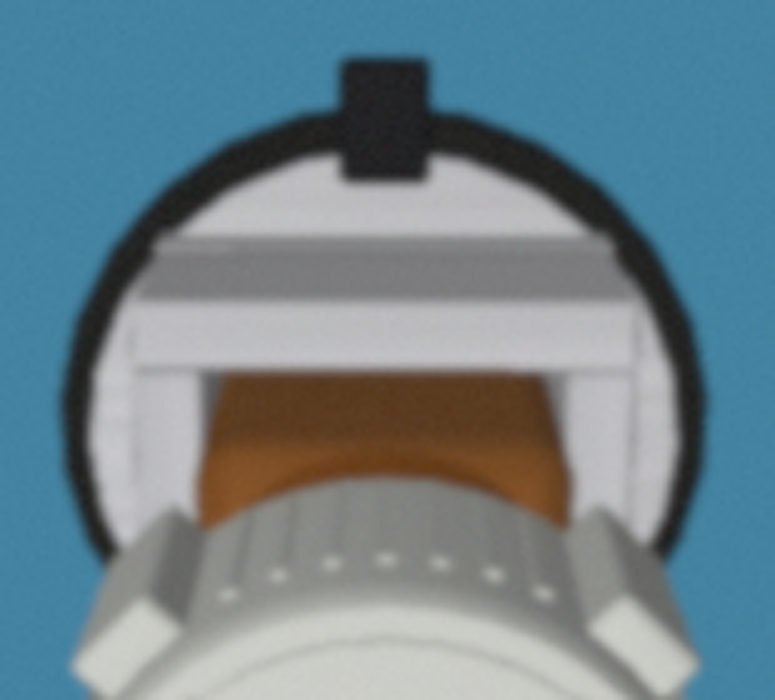

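The clamp, block, jar body and cap all share the centre column at about 385 in the crop, so the cap is aligned sideways. I'll go down gently onto the rim.

```bash
python3 -m crank '[[[0,0,0.001,0,0,0],[0,0,0.002,0,0,0],[0,0,0.003,0,0,0],[0,0,0.003,0,0,0]]]'; python3 avg.py 4
python3 -m crank '[[[0,0,0.001,0,0,0],[0,0,0.002,0,0,0],[0,0,0.002,0,0,0]]]'; python3 avg.py 4
```

```text
time: 10.48
tool_pos: [540.1, 105.0, 101.8]
tcp_rot: [179.9, 0.1, 123.9]
ft_force: [-0.3, -0.2, 0.1]
finger_gap: 51.2
t 10.68 pos [540.24 105.05 102.  ] sd [0.03 0.01 0.03] F [ 0.16  0.01 -0.24] M [ 0.012 -0.001  0.027] yaw,gap,tilt [ 1.2395e+02  5.1090e+01 -1.1000e-01  1.2000e-01]
tool-x/y -215.01 506.62 F xy tool -0.08 0.14
time: 11.05
tool_pos: [540.1, 105.0, 99.8]
tcp_rot: [179.9, 0.1, 124.0]
ft_force: [0.9, -0.1, -0.2]
finger_gap: 51.2
t 11.25 pos [540.25 105.04 100.  ] sd [0.03 0.01 0.04] F [ 0.11 -0.08 -0.22] M [-0.013  0.003  0.013] yaw,gap,tilt [ 1.2395e+02  5.1350e+01 -1.1000e-01  1.2000e-01]
tool-x/y -215.02 506.62 F xy tool -0.13 0.05
```

```bash
python3 -m crank '[[[0,0,0.001,0,0,0],[0,0,0.002,0,0,0],[0,0,0.002,0,0,0]]]'; python3 avg.py 4
```

```text
time: 11.62
tool_pos: [540.2, 105.0, 97.9]
tcp_rot: [179.9, 0.1, 124.0]
ft_force: [-0.4, 0.0, -0.8]
finger_gap: 50.9
t 11.82 pos [540.27 105.03  98.03] sd [0.04 0.01 0.05] F [-0.25 -0.32 -0.2 ] M [-0.018 -0.001 -0.007] yaw,gap,tilt [ 1.2395e+02  5.1170e+01 -1.1000e-01  1.2000e-01]
tool-x/y -215.04 506.64 F xy tool -0.12 -0.39
```

```bash
python3 -m crank '[[[0,0,0.001,0,0,0],[0,0,0.0015,0,0,0],[0,0,0.0015,0,0,0]]]'; python3 avg.py 4
```

```text
time: 12.2
tool_pos: [540.5, 105.1, 96.8]
tcp_rot: [179.9, 0.1, 124.0]
ft_force: [-1.4, -0.1, 1.5]
finger_gap: 51.4
t 12.4 pos [540.44 105.05  96.74] sd [0.01 0.01 0.03] F [-0.36 -0.27  0.9 ] M [-0.017  0.002 -0.032] yaw,gap,tilt [123.95  51.24  -0.13   0.13]
tool-x/y -215.12 506.79 F xy tool -0.02 -0.45
```

```bash
python3 -m crank '[[[0,0,0.0005,0,0,0],[0,0,0.001,0,0,0],[0,0,0.001,0,0,0]]]'; python3 avg.py 4
```

```text
time: 12.78
tool_pos: [540.5, 105.0, 95.8]
tcp_rot: [179.9, 0.1, 123.9]
ft_force: [-0.5, -0.1, 2.9]
finger_gap: 51.0
t 12.97 pos [540.48 105.05  95.84] sd [0.01 0.01 0.02] F [-1.03  0.04  3.07] M [-0.021  0.196 -0.003] yaw,gap,tilt [123.95  51.11  -0.14   0.13]
tool-x/y -215.14 506.82 F xy tool 0.61 -0.83
```

```bash
python3 -m crank '[[[0,0,0.0005,0,0,0],[0,0,0.001,0,0,0],[0,0,0.001,0,0,0]]]'; python3 avg.py 4
python3 - <<'E'
from h import *
p,d=snap('side','sj.png');cv2.imwrite('pics/sjz.png',cv2.resize(p[120:250,190:320],None,fx=4.5,fy=4.5,interpolation=cv2.INTER_CUBIC))
E
```

```text
time: 13.35
tool_pos: [540.5, 105.1, 94.9]
tcp_rot: [179.9, 0.1, 124.0]
ft_force: [-1.8, -0.2, 4.1]
finger_gap: 51.1
t 13.55 pos [540.5  105.06  94.88] sd [0.01 0.01 0.02] F [-1.81 -0.36  4.52] M [-0.021  0.318  0.007] yaw,gap,tilt [123.95  51.25  -0.14   0.13]
tool-x/y -215.15 506.84 F xy tool 0.71 -1.71
```

View pics/sjz.png

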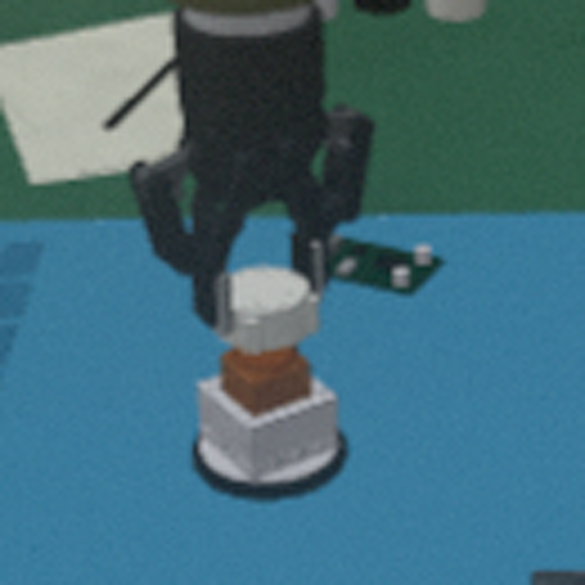

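```bash
python3 -m crank '[[[0,-0.0005,0.0005,0,0,0],[0,-0.0005,0.001,0,0,0],[0,-0.0005,0.001,0,0,0]]]'; python3 avg.py 4
```

```text
time: 13.98
tool_pos: [540.5, 105.0, 94.2]
tcp_rot: [179.8, 0.1, 124.0]
ft_force: [-1.2, 1.5, 5.0]
finger_gap: 51.1
t 14.18 pos [540.47 105.03  94.21] sd [0.01 0.01 0.  ] F [-1.23  1.14  5.5 ] M [ 0.154  0.178 -0.025] yaw,gap,tilt [123.95  51.2   -0.2    0.14]
tool-x/y -215.16 506.8 F xy tool 1.63 -0.39
```

```bash
python3 -m crank '[[[0.0004,-0.0002,0.0005,0,0,0],[0.0004,-0.0002,0.0012,0,0,0],[0.0004,-0.0002,0.0012,0,0,0]]]'; python3 avg.py 4
```

```text
time: 14.55
tool_pos: [540.5, 105.1, 93.4]
tcp_rot: [179.8, 0.2, 124.0]
ft_force: [-1.8, -1.4, 6.6]
finger_gap: 51.2
t 14.75 pos [540.5  105.08  93.47] sd [0.   0.01 0.  ] F [-1.25 -0.91  7.02] M [-0.195  0.313  0.015] yaw,gap,tilt [123.95  51.31  -0.23   0.18]
tool-x/y -215.13 506.85 F xy tool -0.06 -1.54
```

```bash
python3 -m crank '[[[0,-0.0006,0.001,0,0,0],[0,-0.0006,0.002,0,0,0],[0,-0.0006,0.0025,0,0,0],[0,-0.0006,0.0025,0,0,0]]]'; python3 avg.py 4
```

```text
time: 15.25
tool_pos: [540.5, 105.0, 91.8]
tcp_rot: [179.7, 0.2, 124.0]
ft_force: [-2.6, 0.6, 9.1]
finger_gap: 51.7
t 15.45 pos [540.54 105.02  91.82] sd [0.01 0.02 0.01] F [-2.15  0.48  9.25] M [ 0.109  0.508 -0.02 ] yaw,gap,tilt [123.95  51.21  -0.31   0.2 ]
tool-x/y -215.21 506.85 F xy tool 1.6 -1.52
```

```bash
python3 -m crank '[[[0.0005,-0.0005,0.001,0,0,0],[0.0005,-0.0005,0.002,0,0,0],[0.0005,-0.0005,0.003,0,0,0],[0.0005,-0.0005,0.0035,0,0,0],[0.0005,-0.0005,0.0035,0,0,0]]]'; python3 avg.py 4
```

```text
time: 16.08
tool_pos: [540.6, 105.1, 89.6]
tcp_rot: [179.6, 0.3, 124.0]
ft_force: [-4.3, -0.4, 12.2]
finger_gap: 51.0
t 16.27 pos [540.59 105.09  89.62] sd [0.01 0.01 0.02] F [-4.06 -0.71 12.52] M [-0.219  0.719 -0.02 ] yaw,gap,tilt [123.96  51.31  -0.38   0.25]
tool-x/y -215.17 506.94 F xy tool 1.68 -3.76
```

```bash
python3 - <<'E'
from scipy.spatial.transform import Rotation as R
a=R.from_euler('xyz',[179.62,.25,123.96],degrees=True);b=R.from_euler('xyz',[180,0,124],degrees=True)
print((a.inv()*b).as_rotvec())
E
python3 -m crank '[[[0.0004,-0.0006,0.001,0,0,0],[0.0008,-0.0012,0.0015,0,0,0],[0.0008,-0.0012,0.0015,0,0,0]]]'; python3 avg.py 4
```

```text
[ 0.00663072  0.00436562 -0.00068366]
time: 16.65
tool_pos: [540.5, 105.1, 89.8]
tcp_rot: [179.5, 0.4, 124.0]
ft_force: [-1.6, -1.1, 11.3]
finger_gap: 51.0
t 16.85 pos [540.54 105.07  89.78] sd [0.01 0.01 0.01] F [-1.76 -0.57 11.87] M [-0.166  0.402 -0.004] yaw,gap,tilt [123.95  51.14  -0.53   0.35]
tool-x/y -215.16 506.88 F xy tool 0.52 -1.78
```

```bash
python3 -m crank '[[[0.0003,-0.0004,0.0015,0.004,0.003,0],[0.0006,-0.0008,0.0022,0.009,0.006,0],[0.0006,-0.0008,0.0028,0.009,0.006,0],[0.0006,-0.0008,0.0028,0.009,0.006,0]]]'; python3 avg.py 4
```

```text
time: 17.35
tool_pos: [540.6, 105.1, 88.6]
tcp_rot: [179.9, 0.1, 124.0]
ft_force: [-3.3, -1.7, 14.1]
finger_gap: 51.3
t 17.55 pos [540.57 105.09  88.61] sd [0.01 0.01 0.02] F [-3.79 -1.06 14.16] M [-0.186  0.686 -0.011] yaw,gap,tilt [ 1.2396e+02  5.1190e+01 -1.2000e-01  8.0000e-02]
tool-x/y -215.16 506.91 F xy tool 1.24 -3.73
```

```bash
python3 -m crank '[[[0.0005,-0.0007,0.0015,0,0,0],[0.001,-0.0015,0.0025,0.001,0.001,0],[0.001,-0.0015,0.0027,0.002,0.001,0],[0.001,-0.0015,0.0027,0.002,0.001,0]]]'; python3 avg.py 4
```

```text
time: 18.05
tool_pos: [540.5, 105.1, 88.1]
tcp_rot: [179.8, 0.1, 124.0]
ft_force: [-2.1, -1.4, 16.3]
finger_gap: 51.2
t 18.25 pos [540.53 105.1   88.09] sd [0.01 0.01 0.01] F [-2.17 -0.72 14.88] M [-0.186  0.408  0.014] yaw,gap,tilt [123.95  51.11  -0.2    0.14]
tool-x/y -215.13 506.89 F xy tool 0.62 -2.2
```

```bash
python3 -m crank '[[[0.0007,-0.001,0.002,0.002,0.001,0],[0.001,-0.0015,0.0026,0.003,0.002,0],[0.001,-0.0015,0.0026,0.003,0.002,0],[0.001,-0.0015,0.0026,0.003,0.002,0.06],[0.001,-0.0015,0.0026,0.003,0.002,0.12],[0.001,-0.0015,0.0026,0.003,0.002,0.18],[0.001,-0.0015,0.0026,0.003,0.002,0.24],[0.001,-0.0015,0.0026,0.003,0.002,0.24]]]'; python3 avg.py 4
```

```text
time: 19.25
tool_pos: [540.9, 105.2, 87.9]
tcp_rot: [179.7, 0.1, 110.2]
ft_force: [-1.7, -0.0, 13.9]
finger_gap: 50.9
t 19.45 pos [540.93 105.2   87.94] sd [0.01 0.02 0.01] F [-1.01 -0.67 15.26] M [-0.066  0.241 -0.086] yaw,gap,tilt [ 1.1019e+02  5.1200e+01 -3.1000e-01  7.0000e-02]
tool-x/y -215.27 507.28 F xy tool 0.01 -1.21
```

```bash
python3 -m crank '[[[0.0004,-0.001,0.0016,0.003,0.003,0],[0.0005,-0.0014,0.0024,0.004,0.003,0.02],[0.0005,-0.0014,0.0027,0.004,0.003,0.08],[0.0005,-0.0014,0.0027,0.004,0.003,0.14],[0.0005,-0.0014,0.0027,0.004,0.003,0.2],[0.0005,-0.0014,0.0027,0.004,0.003,0.2]]]'; python3 avg.py 4
```

```text
time: 20.2
tool_pos: [541.2, 105.0, 87.5]
tcp_rot: [179.7, -0.1, 98.7]
ft_force: [-3.1, -2.3, 15.4]
finger_gap: 51.0
t 20.4 pos [541.26 104.98  87.54] sd [0.01 0.01 0.02] F [-2.75 -1.56 16.03] M [-0.344  0.54  -0.045] yaw,gap,tilt [ 9.873e+01  5.103e+01 -3.000e-01 -9.000e-02]
tool-x/y -215.64 507.43 F xy tool 0.24 -3.16
```

```bash
python3 -m crank '[[[-0.0002,-0.0015,0.0016,0.003,0.003,0],[-0.0003,-0.0022,0.002,0.004,0.003,0.02],[-0.0003,-0.0022,0.0023,0.004,0.003,0.08],[-0.0003,-0.0022,0.0023,0.004,0.003,0.14],[-0.0003,-0.0022,0.0023,0.004,0.003,0.2],[-0.0003,-0.0022,0.0023,0.004,0.003,0.2]]]'; python3 avg.py 4
```

```text
time: 21.15
tool_pos: [541.0, 104.6, 87.6]
tcp_rot: [179.7, -0.3, 87.2]
ft_force: [-2.2, 0.5, 15.5]
finger_gap: 51.0
t 21.35 pos [541.04 104.59  87.6 ] sd [0.01 0.01 0.01] F [-1.85  0.54 15.71] M [-0.009  0.46  -0.069] yaw,gap,tilt [87.27 51.16 -0.27 -0.34]
tool-x/y -215.84 507.03 F xy tool 1.48 -1.23
```

```bash
python3 -m crank '[[[-0.0004,-0.0012,0.0016,0.003,-0.003,0],[-0.0006,-0.0018,0.002,0.005,-0.006,0.03],[-0.0006,-0.0018,0.0022,0.005,-0.006,0.07],[-0.0006,-0.0018,0.0022,0.005,-0.006,0.11],[-0.0006,-0.0018,0.0022,0.005,-0.006,0.11]]]'; python3 avg.py 4
```

```text
time: 21.98
tool_pos: [541.1, 104.4, 87.7]
tcp_rot: [179.8, -0.1, 80.9]
ft_force: [-2.2, 0.6, 15.7]
finger_gap: 51.3
t 22.18 pos [541.02 104.44  87.68] sd [0.01 0.01 0.  ] F [-2.79  0.27 15.63] M [0.136 0.446 0.003] yaw,gap,tilt [ 8.097e+01  5.125e+01 -1.900e-01 -8.000e-02]
tool-x/y -215.95 506.93 F xy tool 1.79 -2.16
```

```bash
python3 -m crank '[[[-0.0004,-0.0015,0.0018,0.002,-0.001,0.01],[-0.0006,-0.0022,0.0021,0.003,-0.001,0.03],[-0.0006,-0.0022,0.0022,0.003,-0.001,0.05],[-0.0006,-0.0022,0.0022,0.003,-0.001,0.05]]]'; python3 avg.py 4
python3 - <<'E'
from h import *
p,d=snap('wrist','wk.png')
E
```

```text
time: 22.68
tool_pos: [540.9, 104.5, 87.9]
tcp_rot: [179.7, -0.1, 78.1]
ft_force: [-0.8, 0.7, 14.8]
finger_gap: 51.3
t 22.88 pos [540.95 104.46  87.94] sd [0.01 0.02 0.01] F [-1.06  0.51 14.7 ] M [0.061 0.242 0.094] yaw,gap,tilt [78.11 51.15 -0.28 -0.12]
tool-x/y -215.89 506.88 F xy tool 1.02 -0.59
```

View pics/wk.png

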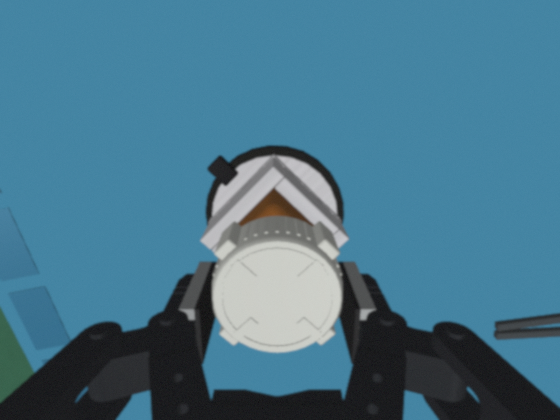

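```bash
python3 -m crank '[[[-0.0003,-0.001,0.0018,0.003,-0.001,0.01],[-0.0004,-0.0014,0.0021,0.004,-0.002,0.02],[-0.0004,-0.0014,0.0022,0.004,-0.002,0.025],[-0.0004,-0.0014,0.0022,0.004,-0.002,0.025]]]'; python3 avg.py 4
```

```text
time: 23.42
tool_pos: [540.9, 104.5, 87.8]
tcp_rot: [179.8, -0.1, 76.7]
ft_force: [-2.9, 0.8, 15.1]
finger_gap: 50.8
t 23.62 pos [540.93 104.51  87.81] sd [0.01 0.01 0.01] F [-3.62 -0.53 15.38] M [-0.062  0.641  0.247] yaw,gap,tilt [ 7.671e+01  5.109e+01 -2.300e-01 -6.000e-02]
tool-x/y -215.84 506.89 F xy tool 1.59 -3.3
```

The torque jumped to 0.25 N·m, so the stop is reached. I'll let the cap spring up with no more twist.

```bash
python3 -m crank '[[[-0.0003,-0.001,0.001,0.003,-0.001,0],[-0.0003,-0.001,0,0.003,-0.001,0],[-0.0003,-0.001,-0.001,0.003,-0.001,0],[-0.0003,-0.0005,-0.002,0.003,-0.001,0],[-0.0003,-0.0005,-0.003,0.003,-0.001,0],[-0.0003,-0.0005,-0.003,0.003,-0.001,0]]]'; python3 avg.py 4
```

```text
time: 24.38
tool_pos: [540.8, 104.5, 91.3]
tcp_rot: [179.9, -0.0, 76.7]
ft_force: [-0.9, -1.0, 7.2]
finger_gap: 51.1
t 24.57 pos [540.85 104.49  91.32] sd [0.02 0.02 0.02] F [-1.48  0.61  6.53] M [0.057 0.226 0.232] yaw,gap,tilt [ 7.673e+01  5.101e+01 -1.200e-01 -3.000e-02]
tool-x/y -215.81 506.81 F xy tool 1.33 -0.88
```

```bash
python3 -m crank '[[[0,-0.0004,-0.0008,0.001,0,-0.005],[0,-0.0004,-0.0015,0.001,0,-0.01],[0,-0.0004,-0.0022,0.001,0,-0.015],[0,-0.0004,-0.0022,0.001,0,-0.015]]]'; python3 avg.py 4
```

```text
time: 25.08
tool_pos: [540.7, 104.5, 93.7]
tcp_rot: [179.9, -0.0, 77.6]
ft_force: [0.2, -0.5, 4.2]
finger_gap: 51.1
t 25.27 pos [540.74 104.55  93.63] sd [0.01 0.01 0.01] F [ 0.42 -0.1   4.44] M [-0.09  -0.069 -0.01 ] yaw,gap,tilt [ 7.758e+01  5.128e+01 -1.000e-01 -4.000e-02]
tool-x/y -215.7 506.75 F xy tool -0.32 0.29
```

```bash
python3 -m crank '[[[0,0,-0.0008,0,0,0],[0,0,-0.0015,0,0,0],[0,0,-0.0015,0,0,0]]]'; python3 avg.py 4
```

```text
time: 25.65
tool_pos: [540.7, 104.5, 94.9]
tcp_rot: [179.9, -0.0, 77.6]
ft_force: [2.8, -0.8, 1.0]
finger_gap: 51.3
t 25.85 pos [540.69 104.53  94.95] sd [0.02 0.01 0.03] F [2.07 0.34 0.55] M [-0.051 -0.374  0.003] yaw,gap,tilt [ 7.758e+01  5.117e+01 -9.000e-02 -4.000e-02]
tool-x/y -215.69 506.71 F xy tool -0.87 1.91
```

Fz is close to zero at z=94.95, about 2 mm lower than the first disc contact at about 96.8, so the cap is held down and locked. I'll release it and go straight up.

```bash
python3 -m crank '[[[0,-0.0002,0,0,0,0],[0,-0.0002,0,0,0,0],[0,-0.0002,0,0,0,0]]]' 0.25 40
python3 -m crank '[[[0,0,-0.005,0,0,0],[0,0,-0.02,0,0,0],[0,0,-0.05,0,0,0],[0,0,-0.1,0,0,0],[0,0,-0.15,0,0,0],[0,0,-0.15,0,0,0],[0,0,-0.15,0,0,0]]]'
python3 - <<'E'
from h import *
s=r.sense();print(s['tool_pos'],s['ft_force'],s['finger_gap'])
c=r.get_calibration('wrist');p,d=snap('wrist','wl.png');np.savez('wl.npz',p=p,d=d,K=c['mtx'],T=c['cam_to_world'],t=s['tool_pos'])
p2,_=snap('side','sl.png');p3,_=snap('scene','cl.png')
a=cv2.resize(p[120:260,200:355],None,fx=3.8,fy=3.8,interpolation=cv2.INTER_CUBIC);cv2.imwrite('pics/wlz.png',a)
cv2.imwrite('pics/slz.png',cv2.resize(p2[150:250,200:300],None,fx=5,fy=5,interpolation=cv2.INTER_CUBIC))
E
```

```text
time: 26.22
tool_pos: [540.2, 104.6, 94.7]
tcp_rot: [180.0, -0.0, 77.6]
ft_force: [-0.1, -0.6, 0.4]
finger_gap: 64.3
time: 27.1
tool_pos: [540.2, 104.6, 245.5]
tcp_rot: [179.9, -0.0, 77.6]
ft_force: [-0.5, 0.1, 0.0]
finger_gap: 64.2
[540.19344455 104.57377658 245.53590905] [-0.46335305  0.10515324  0.01152147] 64.1733624616286
```

View pics/wlz.png

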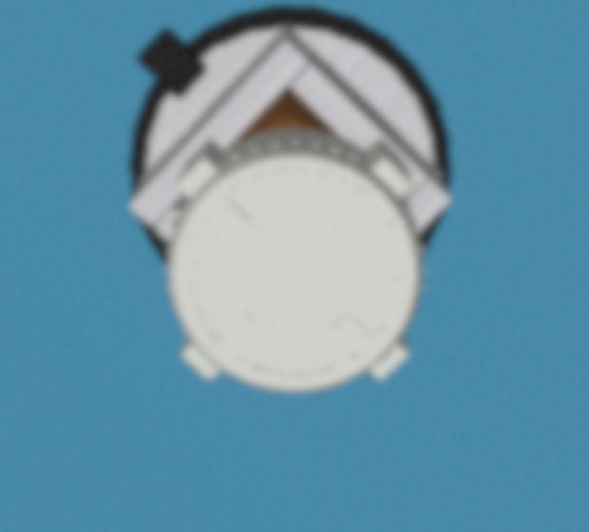

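View pics/slz.png

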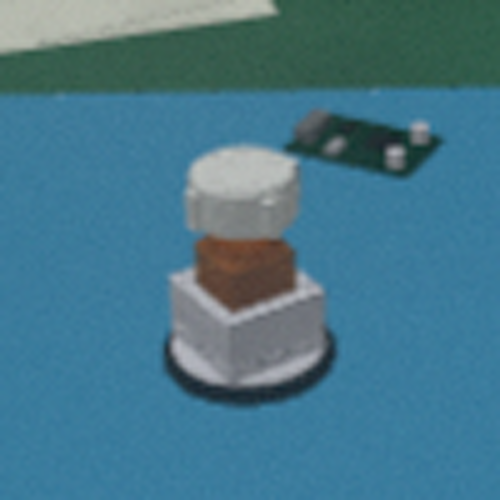

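View pics/cl.png

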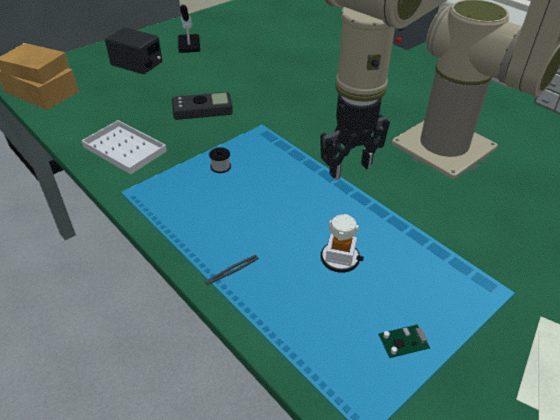

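```bash
python3 - <<'E'
from cmp import *
z=np.load('wl.npz');W,u,v=W_of(z)
m=(W[...,2]>108)&(W[...,2]<125)&(np.hypot(W[...,0]-539,W[...,1]-104)<40)
q=W[m];print(len(q),np.percentile(q[:,2],[10,50,90]),cv2.minEnclosingCircle(q[:,:2].astype(np.float32)))
A=np.c_[q[:,:2]-q[:,:2].mean(0),np.ones(len(q))];k=abs(q[:,2]-np.median(q[:,2]))<3;print('tilt deg',np.rad2deg(np.linalg.lstsq(A[k],q[k,2],rcond=None)[0][:2]))
b=(abs(W[...,2]-49.4)<3)&(np.hypot(W[...,0]-539,W[...,1]-104)<50);print('block',np.median(W[b][:,2]))
E
```

```text
3661 [112.76730897 114.47375814 115.49610968] ((540.0685424804688, 103.92547607421875), 30.753459930419922)
tilt deg [-0.08370969 -0.03518391]
block 49.45689228429234
```

The cap sits level with its ribs over the rim lugs. Its underside is at about 90.5, some 11 mm below the rim at about 101.5, which matches the locked height. The other things haven't moved, so I'll hand in.

```bash
python3 - <<'E'
from h import *
print(r.hand_in())
E
```

```text
the job is handed in; nothing more can be done
None
```

The flux-cleaner jar is capped and, by my checks, locked. I handed it in at about 27 s, well under the 61 s limit.

**How it went:**
- I gripped the cap between its ribs and set it over the rim gaps.
- I pressed to about 15–16 N averaged; the highest single reading was 16.3 N.
- I turned it about 47° clockwise. The torque then rose to about 0.25 N·m at the stop.
- I let it spring up, opened the fingers and lifted the gripper clear.

**Last checks:**
- **Height:** at near-zero force the cap sat about 2 mm lower than where its disc first touched. By the wrist camera, its underside is about 11 mm below the rim, which is the locked height.
- **Position:** the cap is level (within 0.1°), and its ribs stand over the rim lugs.
- **Surroundings:** the spool, tweezers and board look unmoved in the scene picture.

**What was less clean or not checked:**
- The turn met 2–4 N of sideways force that I corrected only in part.
- The wrist camera read about 3.5 mm high throughout, so I worked from height differences instead of absolute heights.
- I did not tug on the cap to test the lock.

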